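# Clamp the timber with its cam knob

## Task

Two blue clamping boards stand on the bench, and a loose piece of timber lies in one of them. Turn that board's black cam knob clockwise until the off-centre lobe bears firmly on the timber and holds it against the dark wooden fence, then let go. Leave the other board's knob as it is.

Things in the scene. Friction and masses are not known exactly. Their poses are not given: they have to be found in the camera images.
- jig: blue board under the timber, 150 (x) x 200 (y) x 12 mm, screwed to the bench; an empty twin stands left or right of it. Origin: centre of underside. A dark fence, 15 mm high above the board, has its flat face at x=+50 mm (it faces -x); an end stop is at y=-86 to -100 mm. The cam shaft is at x=-22, y=0. Tight stop: cam x axis along this x axis; clamp firmly by turning to 10-20 deg short of it.
- cam: its cam. Origin on the upright shaft at the board's top face; z up, x towards the lobe. Knob: black bar centred on the shaft, 60 (x) x 16 (y) mm, z 24-58 mm, red mark at the lobe end. Below (z 2-22 mm) a disc, radius 22, centred at x=14 mm. Starts 80-100 deg anticlockwise of the board's x axis; clockwise from above tightens. Meets seated timber 30 deg before its stop. 0.15 N m friction, self-holding.
- offcut: the timber: sawn pale softwood, 38 (x) x 165 (y) x 19 mm, lying loose on the board between fence and cam, 3 to 7 mm off the fence. Origin: centre of its underside; its y axis is its length. The cam pushes it to the fence, and may drag it a few mm towards the end stop.
- spare_mark (a point): lobe end of the black knob bar of the other, empty board, at its top, 30 mm from its shaft: a bystander, to be left as it is
Things that resemble listed ones, but are neither listed nor needed, are in the scene too. Of the things that look like the offcut, the larger one is meant.

How it is judged (in metres and radians):
At the end, for the whole second after the job is handed in: The cam's lobe presses on the timber with more than 2 N; the timber lies flat on the board (raised less than 5 mm), against the fence (gap under 3 mm) and parallel to it (within 0.06 rad), at rest; the spare knob has not been turned (bar end within 8 mm) (contact force between cam and offcut above 2 N and x of offcut in the frame of jig above 0.028 m and angle between the y axis of offcut and the y axis of jig, either way round below 0.06 rad and z of offcut in the frame of jig below 0.017 m and linear speed of offcut below 0.01 m/s); the robot touches nothing.
It fails at once if the empty board's knob is turned (its bar end moves more than 8 mm) (distance of spare_mark from where it was at the start of the episode above 0.008 m).
It also fails if it takes over 29 s, if anything falls off the work surface, if the arm or the gripper's body presses on something with over 40 N, if the wrist force passes 120 N, or if a joint passes its speed limit or range.

## Robot

A 7-joint arm with a two-finger parallel gripper is mounted at the origin on a cart in front of the work surface, level with it; the furniture and walls round the work are solid. World frame = base frame: x ahead of the robot, y to its left, z up, the work surface at z = 0. Lengths are in mm, angles in rad, forces in N, time in s.
With the tool pointing down it reaches from about 350 to 900 mm from the base axis. Payload 8.1 kg.
Tool frame: the origin (TCP) lies on the front face of the gripper's body, between the roots of the fingers; the fingertips stand 73 mm ahead of it and the grasp point (between the pads) lies 54 mm ahead of it (env.nose_length is the distance from the TCP to the fingertips, in mm); z points along the fingers, y is the line along which they close (so a half turn about z gives the same grasp; the last joint's range is limited). The gripper opens to 85 mm and grips with 20 to 120 N. Pads are 22 mm wide; open, the fingers measure 114 mm over their backs; the gripper's body (76 mm by 85 mm) begins 54 mm behind the grasp point. The pads swing forward as they close: fully open they stand 13 mm farther back than shut.
Start: joints at [1.143, 0.434, 0.025, 1.573, -0.012, 1.134, -0.075], TCP at [199.426, -592.34, 303.923] pointing down, gripper open.
Joint ranges: [-2.62, 2.62], [-0.44, 2.09], [-1.27, 1.32], [0.08, 2.57], [-1.32, 4.46], [0.12, 2], [-2.74, 2.74]. Speed limits (rad/s): [2.22, 2.22, 3.01, 3.01, 3.14, 3.14, 3.14].

## Interface

Orientations are given as a unit quaternion [x, y, z, w].
In Python, from rig import env gives the robot as it stands. Calls block until the motion is done:
- env.movep(position, orientation): joint-space move of the TCP to a pose.
- env.movel(position, rot=None, rate=150, until_force=None): straight line of the TCP; rot=None keeps the orientation; rate is the mean speed in mm/s. With until_force (N) it stops when the force on the tool has changed by that much, and returns True; else False.
- env.move_joints(angles): joint-space move.
- env.gripper_open() and env.grab(grasp_force=None): open the fingers fully, or close them until they stop; grasp_force is the grip in N (None keeps the last).
- env.pause(seconds).
- env.solve_ik(position, orientation): joint angles nearest the present ones, or None.
- env.grab_frame(name): name is "scene" or "top"; returns (picture, depth): 420x560x3 uint8, red, green, blue; 420x560 float32, mm along the optical axis (not along the pixel's ray), 0 where there is no reading.
- env.calibration(name): a dict with "fx", "fy", "cx", "cy" (pixels), "R" (3x3) and "t" (3): a world point X has camera coordinates R X + t. Camera axes: x right, y down, z forward; pixel columns grow to the right and rows downward; lengths in mm; the calibration is good to about 2 mm. A picture is of the moment at which its call begins. calibration takes no time and is no camera call.
A pose or a line that the arm cannot do raises env.IKError and nothing moves.
- env.sign_off(): hands the job in; it is judged then, once.
Readings, each from a call of its own:
- env.get_time(): time.
- env.get_joint_pos(): joint angles.
- env.get_joint_velocities(): joint speeds.
- env.get_joint_efforts(): joint torques, N m.
- env.get_eef_pos(): TCP position.
- env.get_tcp_rot(): TCP orientation.
- env.get_force(): force on the tool from outside, world axes, zero at the start.
- env.get_wrist_torque(): the same for the moment, N m.
- env.get_grip_width(): finger opening in mm.
- env.get_gripper_force(): force on a finger pad.
Only numpy, scipy, OpenCV 4.12 (cv2) and the standard library are available. Lean on these libraries where they do the work, as an engineer would, in place of code of your own. Each camera call takes 0.05 s, during which the arm holds its last target. There are 200 camera calls.

## Working session

There is one attempt and no reset: what is moved stays moved. The work goes in short steps, each a Python script; the robot and the scene stay as the last script left them, time stands still between calls to the robot, and variables do not carry over. Pictures are saved under pics/ and viewed, at most 10 in all, crops included, and the job is handed in when it is done.

```bash
mkdir -p pics; python3 - <<'E'
from rig import env
import cv2,numpy as np
for n in("top","scene"):
    p,d=env.grab_frame(n); cv2.imwrite(f"pics/{n}0.png",p[:,:,::-1]); np.savez(f"{n}0.npz",p=p,d=d,**env.calibration(n))
c=env.calibration("top");print(c,env.get_tcp_rot(),env.get_time())
E
```

```text
{'fx': 521.9552118194001, 'fy': 521.9552118194001, 'cx': 285.8950124874987, 'cy': 221.52353593038498, 'R': array([[ 0.01702935, -0.99977619, -0.01255299],
       [-0.99605525, -0.01586979, -0.08730457],
       [ 0.08708582,  0.01399021, -0.99610257]]), 't': array([   8.81991154,  485.12868029, 1195.96011303])} [ 9.86842786e-01  1.61681141e-01 -1.89801334e-04 -6.99463420e-04] 0.1
```

View pics/top0.png

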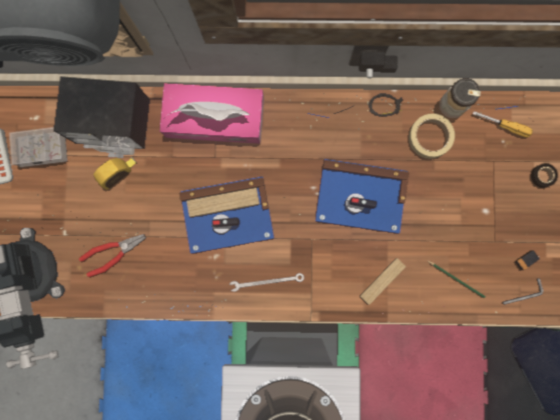

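View pics/scene0.png

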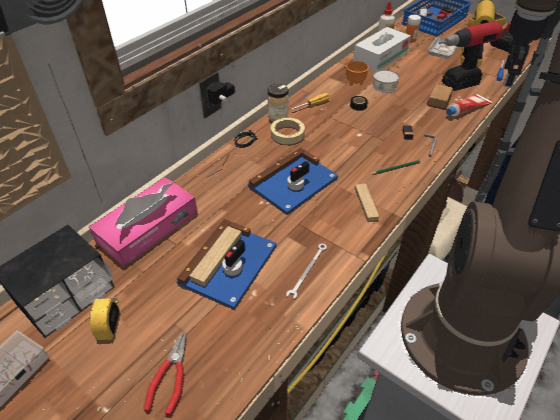

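The timber lies in the left board, around pixel (227,215) in the top view; its knob is at about (225,222). The empty twin is at about (362,197). Next I'll measure the left board.

```bash
python3 - <<'E'
import cv2,numpy as np
f=np.load("top0.npz");p,d=f["p"],f["d"];R,t=f["R"],f["t"]
v,u=np.mgrid[:420,:560]
C=np.stack([(u-f["cx"])/f["fx"]*d,(v-f["cy"])/f["fy"]*d,d],-1)
W=(C-t)@R   # R^T (C-t)
hsv=cv2.cvtColor(p,cv2.COLOR_RGB2HSV)
roi=np.zeros(d.shape,bool);roi[170:260,170:285]=1
blue=roi&(hsv[...,0]>100)&(hsv[...,0]<125)&(hsv[...,1]>150)&(d>0)
print("blue z",np.median(W[blue],0))
w=W[blue];print(cv2.minAreaRect(w[:,:2].astype(np.float32)))
# whole board incl. fence: anything z>8 nearby
b=roi&(W[...,2]>7)&(W[...,2]<35);b=cv2.morphologyEx(b.astype(np.uint8),cv2.MORPH_OPEN,np.ones((3,3)))>0
print(b.sum(),cv2.minAreaRect(W[b][:,:2].astype(np.float32)))
k=roi&(W[...,2]>50);print("knob",k.sum(),np.median(W[k],0),cv2.minAreaRect(W[k][:,:2].astype(np.float32)))
red=roi&((hsv[...,0]<6)|(hsv[...,0]>174))&(hsv[...,1]>150)&(W[...,2]>40)
print("red",red.sum(),W[red].mean(0))
tim=roi&(W[...,2]>22)&(W[...,2]<40)&(hsv[...,2]>150)&(hsv[...,1]<140)
print("timber",tim.sum(),np.median(W[tim],0),cv2.minAreaRect(W[tim][:,:2].astype(np.float32)))
cv2.imwrite("pics/crop.png",cv2.resize(p[165:265,165:295,::-1],None,fx=6,fy=6,interpolation=cv2.INTER_CUBIC)[:600,:780])
E
```

```text
blue z [nan nan nan]
((0.0, 0.0), (0.0, 0.0), 0.0)
4842 ((500.8340759277344, 158.84353637695312), (150.6820831298828, 200.67703247070312), 11.26913070678711)
knob 241 [476.9993173  148.16400691  70.02201381] ((444.0115051269531, 84.07703399658203), (208.8871612548828, 41.68510437011719), 63.60698699951172)
red 15 [477.02211334 172.68728397  70.79646805]
timber 1214 [526.4492538  166.13811469  31.64103006] ((512.170166015625, 152.91384887695312), (103.89041137695312, 180.6135711669922), 11.345382690429688)
  return _methods._mean(a, axis=axis, dtype=dtype,
  ret = um.true_divide(
```

View pics/crop.png

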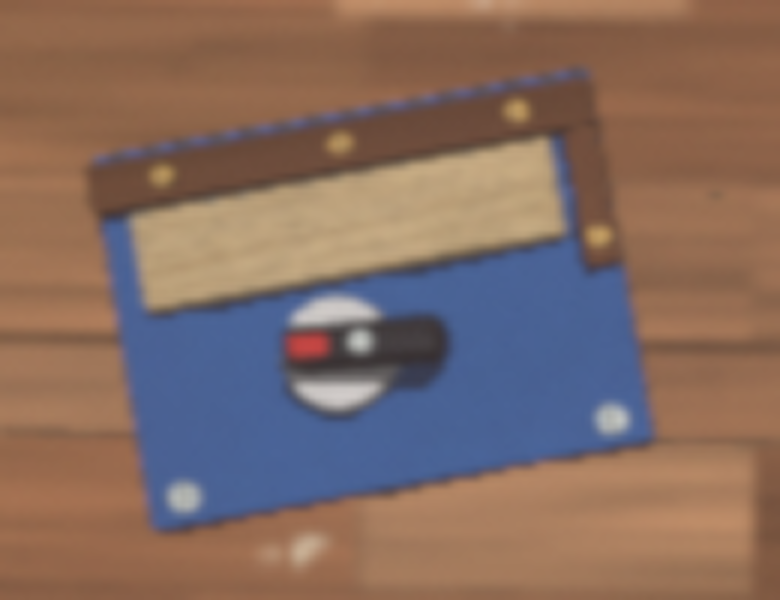

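```bash
cat > h.py <<'E'
import numpy as np
from scipy.spatial.transform import Rotation as Ro
def q(yaw_deg):
    """tool down, tool y axis (closing line) at world angle yaw"""
    a=np.radians(yaw_deg); y=np.array([np.cos(a),np.sin(a),0]); z=np.array([0,0,-1.]); x=np.cross(y,z)
    return Ro.from_matrix(np.stack([x,y,z],1)).as_quat()
def bar(): # world angle of tool x (bar axis), deg, mod 180
    from rig import env
    x=Ro.from_quat(env.get_tcp_rot()).as_matrix()[:,0]; return np.degrees(np.arctan2(x[1],x[0]))%180
E
python3 - <<'E'
import cv2,numpy as np
from rig import env
from h import *
f=np.load("top0.npz");p,d=f["p"],f["d"];R,t=f["R"],f["t"]
v,u=np.mgrid[:420,:560]
# intersect pixel rays with plane z=70 for bar top
def onplane(u,v,z):
    r=np.stack([(u-f["cx"])/f["fx"],(v-f["cy"])/f["fy"],np.ones_like(u,float)],-1)@R; o=-R.T@t
    return o+r*((z-o[2])/r[...,2])[...,None]
P=onplane(u,v,70.)
C=np.stack([(u-f["cx"])/f["fx"]*d,(v-f["cy"])/f["fy"]*d,d],-1);W=(C-t)@R
m=(W[...,2]>60)&(abs(P[...,0]-478)<40)&(abs(P[...,1]-154)<45)
print(m.sum(),cv2.minAreaRect(P[m][:,:2].astype(np.float32)),P[m].mean(0))
bolt=onplane(np.array([165+360.5/6-.5]),np.array([165+342/6-.5]),70.);print("bolt",bolt)
for y in(2,182,-178):
  j=env.solve_ik([478,154,200],q(y)); print(y,j is not None and np.round(j,2))
E
```

```text
200 ((468.9541931152344, 150.14337158203125), (62.54014587402344, 65.80970764160156), 36.54764938354492) [478.47261351 152.49550825  70.        ]
bolt [[478.52071482 153.56530087  70.        ]]
2 [ 0.31  0.57 -1.02  1.94  0.59  0.97 -0.95]
182 [ 0.34  0.59 -1.06  1.93  0.62  0.99  2.16]
-178 [ 0.34  0.59 -1.06  1.93  0.62  0.99  2.16]
```

```bash
python3 - <<'E'
from rig import env
from h import *
import cv2
env.movep([478.9,154,190],q(4.5))
print(np.round(env.get_joint_pos(),2), np.round(env.solve_ik([478.9,154,190],q(-40)),2), env.get_time())
env.movel([478.9,154,117]); f0=env.get_force()
env.grab(80); env.pause(.2)
print(env.get_grip_width(),env.get_gripper_force(),env.get_force()-f0,env.get_wrist_torque(),bar(),env.get_eef_pos(),env.get_time())
p,d=env.grab_frame("scene"); cv2.imwrite("pics/s1.png",cv2.resize(p[180:330,120:320,::-1],None,fx=4,fy=4))
E
```

```text
[ 0.29  0.57 -0.98  1.95  0.59  0.94 -0.9 ] [ 0.17  0.5  -0.79  1.95  0.45  0.88 -1.55] 2.9333
14.896109636892549 77.66910195350647 [-1.09949245 -2.32456701  5.92433067] [-0.26609478  0.08351636  0.04818197] 94.49849586105776 [479.26361429 154.04609431 117.4656025 ] 4.4083
```

View pics/s1.png

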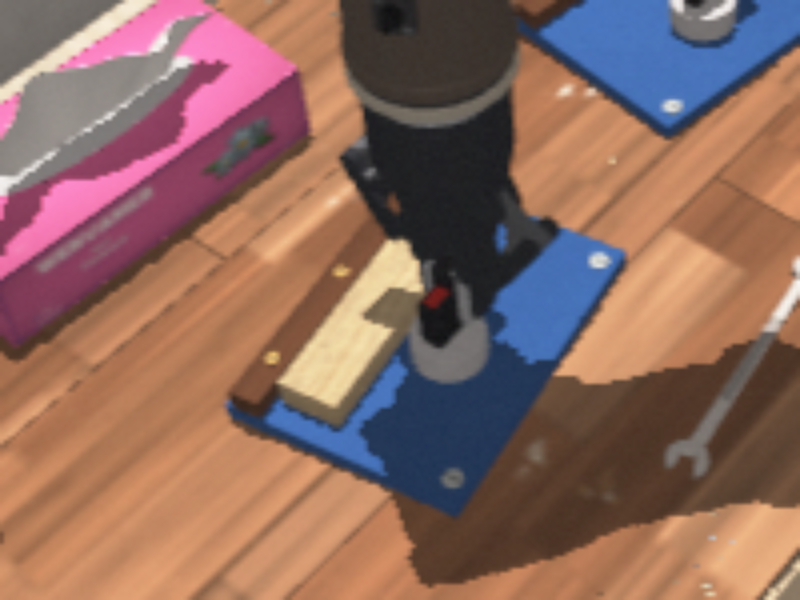

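The fingers hold the black bar, with the red mark visible at crop pixel (435,300) and the timber still loose. Now I'll turn it clockwise with joint 7, watching the torque.

```bash
python3 - <<'E'
from rig import env
from h import *
import cv2
for tgt in (80,66,54,46,40,34,29,26):
    j=np.array(env.get_joint_pos()) if tgt==80 else j
    if tgt==80: b0=bar(); j0=j.copy()
    j=j0.copy(); j[6]-=np.radians(b0-tgt); env.move_joints(j)
    print(tgt,round(bar(),1),np.round(env.get_force(),1),np.round(env.get_wrist_torque(),2),np.round(env.get_eef_pos(),1),round(env.get_time(),2))
    if np.linalg.norm(env.get_force())>70 : break
p,d=env.grab_frame("scene"); cv2.imwrite("pics/s2.png",cv2.resize(p[180:330,120:320,::-1],None,fx=4,fy=4))
E
```

```text
80 80.2 [ 1.   0.5 -0.7] [ 0.04 -0.36 -0.15] [479.6 154.  117.5] 4.81
66 66.4 [ 4.5  0.2 -3.1] [-0.03 -0.93 -0.12] [479.8 153.9 117.5] 5.15
54 54.3 [ 5.7 -0.7 -3.7] [-0.13 -1.14 -0.16] [480.  153.8 117.5] 5.47
46 46.3 [ 5.8 -0.4 -4.6] [-0.16 -1.27 -0.11] [480.2 153.7 117.5] 5.72
40 40.3 [ 5.7 -1.2 -3.8] [-0.19 -1.31 -0.09] [480.3 153.6 117.6] 5.97
34 34.3 [ 6.3 -1.8 -3.7] [-0.4  -1.26  0.24] [480.1 153.5 117.5] 6.22
29 29.4 [ 6.  -3.5 -1.7] [-0.52 -1.24  1.22] [480.  153.5 117.6] 6.47
26 26.4 [ 4.7 -2.8 -2. ] [-0.58 -1.19  0.96] [479.9 153.4 117.6] 6.72
```

View pics/s2.png

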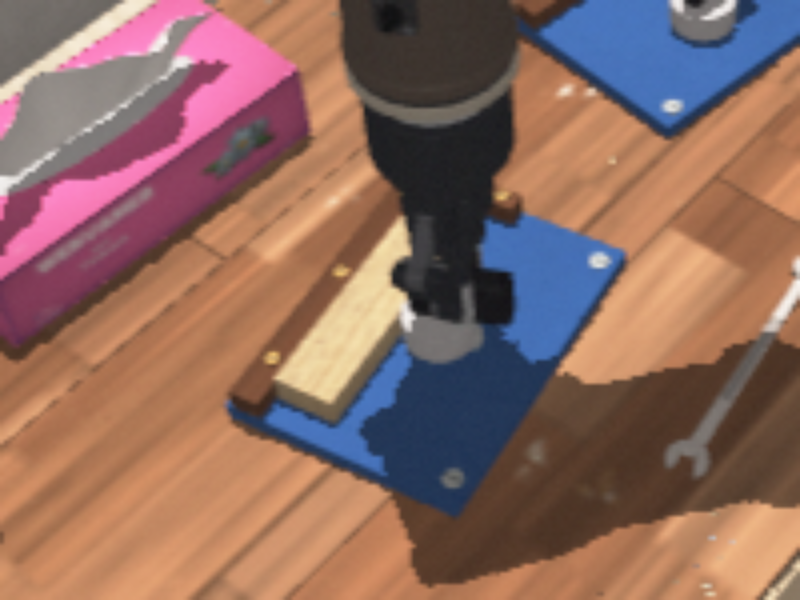

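The timber now sits against the fence (its lower end is at crop pixel (305,400)). The torque dipped on the last step, so the grip may have slipped. I'll release, lift and check the knob angle.

```bash
python3 - <<'E'
from rig import env
from h import *
import cv2
env.gripper_open(); p0=np.array(env.get_eef_pos()); env.movel(p0+[0,0,70])
j=env.get_joint_pos(); print(np.round(j,2)); 
env.movel(p0+[-130,0,70],rate=250)
p,d=env.grab_frame("top"); np.savez("top1.npz",p=p,d=d)
print(env.get_time(),env.get_force())
cv2.imwrite("pics/crop2.png",cv2.resize(p[165:265,165:295,::-1],None,fx=6,fy=6,interpolation=cv2.INTER_CUBIC))
E
```

```text
[ 0.29  0.57 -0.98  1.95  0.59  0.94 -2.1 ]
8.7917 [0.04889852 0.47260682 0.50785997]
```

View pics/crop2.png

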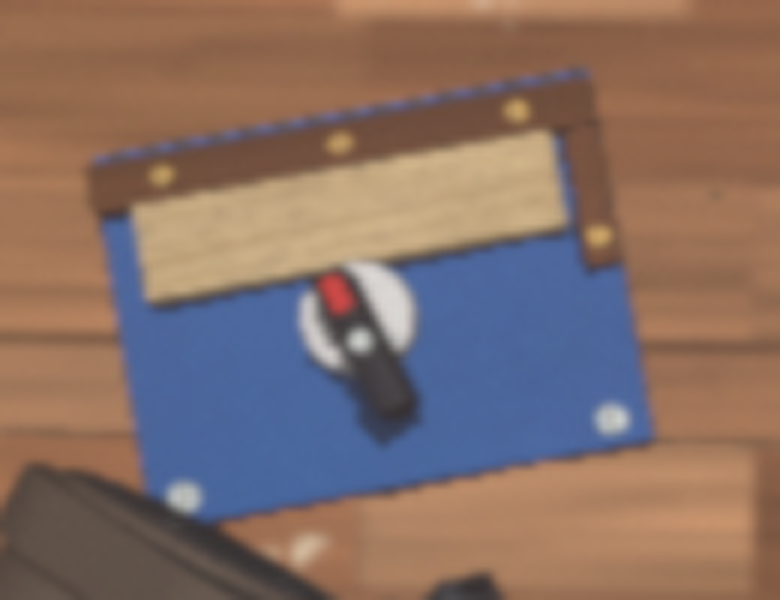

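The red mark is at (338,293) and the bolt at (361,342), so the knob is at about 26° in world. That is about 15° short of the stop, with no slip. The timber lies flush along the fence and the gripper is clear.

```bash
python3 -c "
from rig import env
env.pause(.3); print(env.sign_off(), env.get_time())"
```

```text
the job is handed in; nothing more can be done
the job is handed in; nothing more can be done
```

I turned the left board's cam knob clockwise to about 15° short of its stop, which holds the timber against the fence; the spare knob was left untouched, and I handed the job in at about 9 s with the gripper clear (the clamping force wasn't measured directly, and no verdict came back).

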